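# Deal a pair of dowels from the gravity feeder

### The arm

A 7-joint arm with a two-finger parallel gripper is mounted at the origin on a cart in front of the work surface, level with it; the furniture and walls round the work are solid. World frame = base frame: x ahead of the robot, y to its left, z up, the work surface at z = 0. Lengths are in m, angles in rad, forces in N, time in s.
With the tool pointing down it reaches from about 0.4 to 0.875 m from the base axis. Payload 6.5 kg.
Tool frame: the origin (TCP) lies midway between the tips of the shut fingers; the grasp point (between the pads) lies 19 mm behind it (grip_point_offset is the distance from the TCP to the grasp point, in m); z points along the fingers, y is the direction in which the jaws open and shut (so a half turn about z gives the same grasp; the last joint's range is limited). The gripper opens to 85 mm and grips with 20 to 120 N. Pads are 22 mm wide; open, the fingers measure 114 mm over their backs; the gripper's body (76 mm by 85 mm) begins 54 mm behind the grasp point. The pads swing forward as they close: fully open they stand 13 mm farther back than shut.
Start: joints at [-1.352, 0.536, -0.004, 1.538, 0.003, 1.067, -0.071], TCP at [0.183, 0.624, 0.231] pointing down, gripper open.
Joint ranges: [-2.7, 2.7], [-0.37, 2.16], [-1.27, 1.26], [0.24, 2.4], [-1.31, 4.45], [0.19, 1.91], [-2.76, 2.76]. Speed limits (rad/s): [2.39, 2.39, 3.14, 3.14, 3.14, 3.14, 3.14].

### API

Orientations are given as a 3x3 rotation matrix whose columns are the frame's x, y, z axes.
In Python, from rig import state, camera, sign_off, look_for, grip_point_offset gives the robot as it stands. The module is installed in compiled form; this text tells all that it offers.
- The arm moves only by the tool drive_tool, never from a script. Its argument "steps" is a list of rows, each a list of 7 numbers: the shift along the tool's x, y, z in cm, then the turn, a rotation vector about the tool's x, y, z in degrees, then the gripper's target within -1 to 1 (fully open at 1, half-way at 0, shut at -1). In form: [[dx, dy, dz, rx, ry, rz, gripper], ...]. A call has exactly 10 rows; each row is the pose to reach, as a shift and turn from the pose commanded when the call began, along the tool's axes at that moment; what a row does not reach only later rows make up. A row lasts 1/10 s, in which the tool goes at most 50 mm and 8.59 degrees, less where a joint would pass 70% of its speed; a pose out of reach is approached as far as the arm can. A call with a gripper value outside its range is refused whole. The fingers move at their own pace and stop on an object; "grip_force" is the grip in N (left out, the last holds). Time passes only in rows, so rows that repeat a pose let the fingers close, or fill a call up. It gives the time, the measured TCP pose, the force and the opening at its end, in the units of the state.
- state(): the state, without advancing time (a new reading comes with each control period).
- camera(name): name is "side" or "top" or "wrist"; returns a dict with "pixels" (384x512x3 uint8, red, green, blue), "camera_matrix" (3x3 intrinsics, pixels), "rvec" (rotation vector, rad) and "tvec" (3), from world to camera coordinates, as OpenCV has them. Camera axes: x right, y down, z forward; pixel columns grow to the right and rows downward; lengths in m; the calibration is good to about 2 mm. A picture is of the moment at which its call begins. There is no depth.
- sign_off(): hands the job in, once; it reports no verdict.
Trained networks look in a picture, given as the dict that the camera call returned (one of the last four; its "shot" number tells which), for a name from the list of things; names that differ only in an ending like _2 or _b are one class to them, and where a whole thing is asked for, a point or a joint stands for the part that bears it (a point fixed in the world has none). Each returns a list of dicts, best first, with "conf" (0 to 1); they miss things now and then, are a little off and sometimes report something else, mostly with a low value. They report only what shows in the picture. A call takes as long as a camera call.
- look_for(name, picture): "at" ([row, column] in pixels, amid what is visible of it).
The state is a dict: "time": time; "joint_pos": joint angles; "qvel": joint speeds; "joint_efforts": joint torques, N m; "position": TCP position; "orientation": TCP orientation; "contact_force": force on the tool from outside, world axes, zero at the start; "ft_torque": the same for the moment, N m; "finger_gap": finger opening in m.
Only numpy, scipy, OpenCV 4.12 (cv2) and the standard library are available. Lean on these libraries where they do the work, as an engineer would, in place of code of your own. Each camera call takes 0.05 s, during which the arm holds its last target. There are 200 camera calls.

### The job

Deal one pair of dowels from the gravity feeder for the next joint. Push the plywood catch tray gently along its runway until it is fully home against the stop under the chute's mouth, then press the rocker's tread all the way down, once, so that its gate lifts and two dowels roll into the tray, and let it come back up so that the gate shuts in front of the three dowels that stay. Use the fingertips only to push and press: do not pick anything up, do not touch the dowels, and leave the things lying round about alone.

Things in the scene. Friction and masses are not known exactly. Their poses are not given: they have to be found in the camera images.
- feeder: Shop-made dowel feeder fixed to the bench: plywood base board 345 x 131 x 6 mm with a sloping chute on legs on one half and a flat tray runway on the other. Origin: underside of the board (bench height), on the centre line, below the face of the tray stop. x points level up the chute, away from the runway; y across; z up. The base reaches from x = -170 to +175 mm.
- tray_stop (a point): Middle of the face of the tray stop below the chute's mouth, 24 mm above the bench, at the feeder's x = 0. From here to x = -170 runs the runway: the board's top, 6 mm above the bench, between two battens 109 mm apart that rise 13 mm above it; its far end is open.
- chute_lip (a point): Middle of the chute's lower lip, at x = -12 mm in the feeder's frame, 56 mm above the bench; it overhangs the tray's back wall when the tray is home. The chute is 100 mm wide outside, 84 inside, slopes up 12 degrees; its walls rise to 124 mm above the bench at the far end (x = 165). Five dowels lie across it in a row.
- pivot (a point): Middle of the rocker's pivot bolt, which runs along y at x = 37 mm in the feeder's frame, 103 mm above the bench. The steel ears that carry it, 50 mm either side, rise to 116 mm above the bench.
- rocker_arm (a joint): Angle of the sprung rocker, rad: 0 at rest (gate shut, tread up), 0.50 pressed to its stop (gate up). The gate lets dowels out only above about 0.40; the two leading ones run out in under 1 s while the tread is held down, and a bar behind the pivot drops in front of the third and holds the rest. The spring returns it to 0 when let go.
- tread (a point): Centre of the top of the tread: the black ribbed rubber pad, 46 mm along the chute x 40 mm, on the rocker's raised end. In the feeder's frame at rest x = 93, 169 mm above the bench; pressed to the hard stop x = 118, 134 mm up (86 mm radius about the pivot). Slopes 12 degrees up away from the runway at rest, 17 the other way pressed. Takes 2 N at first, 4 N at the stop.
- gate_edge (a point): Middle of the lower edge of the gate, the 70 mm wide steel plate at the rocker's low end that stands across the chute before the first dowel; it lifts and swings out when the tread is pressed.
- tray: Loose open plywood catch tray, 95 (x) x 104 (y) x 35 mm high, walls and floor 6 mm, about 0.3 kg, on the runway with 2 to 3 mm play each side. Origin: centre of its underside; axes as the feeder's. Home (back wall against the stop) its origin is at x = -47.5 mm in the feeder's frame. It starts pulled out by 20 to 55 mm. About 2 N push it.
- tray_front (a point): Point on the outer face of the tray's front wall (the wall away from the chute), on its centre line, 18 mm above the tray's underside, 24 mm above the bench. The wall to push on, along the feeder's +x, goes from 6 to 41 mm above the bench.
- peg_1: Beech dowel 25 mm diameter x 80 mm long, lying across the chute; the lowest of five alike, against the gate, first to be dealt. Origin at its centre, y along it.
- peg_2: The second of the five dowels, touching the first; dealt with it.
- peg_3: The third dowel; stays, and rolls down to the gate when the rocker comes back.
- peg_4: The fourth dowel; stays in the chute.
- peg_5: The fifth dowel; stays in the chute.
- pencil: Bystander: a short yellow pencil, 96 mm, lying on the bench beside the runway, on the side away from the robot. Origin at its underside's centre.
- pine_offcut: Bystander: a pine offcut 40 x 50 x 20 mm lying on the bench to the left of the runway's open end. Origin at its underside's centre.
- screwdriver: Bystander: a blue screwdriver 170 mm long, on the bench to the left of the feeder. Origin at its underside's centre.
- tape: Bystander: a white and black tape measure, 87 x 36 mm and 64 mm high, standing on the bench beside the chute, on the side away from the robot. Origin at its underside's centre.
- pliers_red: Bystander: a pair of red-handled pliers 171 mm long, on the bench to the right of the feeder. Origin at its underside's centre.

How it is judged:
On the way, in this order (a step that is already met when the one before it is completed fails the run):
1. the tray is fully home while the rocker is still up and all five dowels are behind the gate (x of tray in the frame of feeder above -0.0515 m and value of joint rocker_arm below 0.1 rad and x of peg_1 in the frame of feeder above 0.02 m), for 0.2 s.
2. the tread is pressed right down, with the tray home (x of tray in the frame of feeder above -0.0515 m and value of joint rocker_arm above 0.44 rad), for 0.1 s.
3. the first two dowels lie in the tray and three are still in the chute (x of peg_1 in the frame of tray between -0.042 and 0.042 m and y of peg_1 in the frame of tray between -0.046 and 0.046 m and z of each of peg_1, peg_2 in the frame of tray below 0.03 m and x of peg_2 in the frame of tray between -0.042 and 0.042 m and y of peg_2 in the frame of tray between -0.046 and 0.046 m and z of each of peg_3, peg_4, peg_5 in the frame of feeder above 0.068 m and x of each of peg_3, peg_4, peg_5 in the frame of feeder above 0.024 m), for 0.2 s.
At the end, for the whole second after the job is handed in: The tray is home (within 4 mm of the stop), dowels 1 and 2 lie inside it, dowels 3, 4 and 5 are in the chute with the third down at the gate, the rocker is back up (below 0.06 rad), and tray and dowels are at rest (all of step 3 and x of tray in the frame of feeder above -0.0515 m and x of peg_3 in the frame of feeder below 0.05 m and value of joint rocker_arm below 0.06 rad and linear speed of each of tray, peg_1, peg_2, peg_3, peg_4, peg_5 below 0.02 m/s); the robot touches nothing.
It fails at once if a dowel is touched by the robot (contact force between any of the fingers, the arm and peg_1 above 0.3 N or contact force between any of the fingers, the arm and peg_2 above 0.3 N or contact force between any of the fingers, the arm and peg_3 above 0.3 N or contact force between any of the fingers, the arm and peg_4 above 0.3 N or contact force between any of the fingers, the arm and peg_5 above 0.3 N).
It fails at once if the tray is lifted or tipped (z of tray in the frame of feeder above 0.014 m or angle between tray's own z axis and vertical above 0.12 rad).
It fails at once if the tray is rammed against the stop (more than 45 N on it) (contact force between the fingers and tray above 45 N).
It fails at once if a dowel falls beside the tray ((height (world z) of peg_1 below 0.03 m and not (x of peg_1 in the frame of tray between -0.042 and 0.042 m and y of peg_1 in the frame of tray between -0.046 and 0.046 m and z of peg_1 in the frame of tray below 0.03 m)) or (height (world z) of peg_2 below 0.03 m and not (x of peg_2 in the frame of tray between -0.042 and 0.042 m and y of peg_2 in the frame of tray between -0.046 and 0.046 m and z of peg_2 in the frame of tray below 0.03 m)) or (height (world z) of peg_3 below 0.03 m and not (x of peg_3 in the frame of tray between -0.042 and 0.042 m and y of peg_3 in the frame of tray between -0.046 and 0.046 m and z of peg_3 in the frame of tray below 0.03 m)) or (height (world z) of peg_4 below 0.03 m and not (x of peg_4 in the frame of tray between -0.042 and 0.042 m and y of peg_4 in the frame of tray between -0.046 and 0.046 m and z of peg_4 in the frame of tray below 0.03 m)) or (height (world z) of peg_5 below 0.03 m and not (x of peg_5 in the frame of tray between -0.042 and 0.042 m and y of peg_5 in the frame of tray between -0.046 and 0.046 m and z of peg_5 in the frame of tray below 0.03 m))).
It fails at once if a bystander is disturbed (distance of any of pencil, pine_offcut, tape, screwdriver, pliers_red from where it was at the start of the episode above 0.02 m).
It also fails if it takes over 51 s, if anything falls off the work surface, if the arm or the gripper's body presses on something with over 40 N, if the wrist force passes 120 N, or if a joint passes its speed limit or range.

## Working session

There is one attempt and no reset: what is moved stays moved. The work goes in short steps, Python scripts to look and compute and a tool call to move; the robot and the scene stay as the last step left them, time stands still between calls to the robot, and variables do not carry over. Pictures are saved under pics/ and viewed, about 8 in all and at most 12, crops included, and the job is handed in when it is done.

Besides the shell and the picture viewer there is one more tool, called after "Request:" as name(argument=value, ...), one argument or row to a line, values as JSON. drive_tool: Moves the arm, as the interface text tells. Its arguments: {"type":"object","properties":{"steps":{"type":"array"},"grip_force":{"type":"number"}},"required":["steps"]}

```bash
mkdir -p pics; cat > h.py <<'E'
import numpy as np, cv2
from rig import *
def save(p,n): cv2.imwrite(f'pics/{n}.png',p['pixels'][:,:,::-1])
def ray(p,rc):
    K=p['camera_matrix'];R,_=cv2.Rodrigues(np.array(p['rvec'],float));t=np.array(p['tvec'],float).ravel()
    d=R.T@np.linalg.inv(K)@np.array([rc[1],rc[0],1.]); return -R.T@t,d
def atz(p,rc,z):
    c,d=ray(p,rc); return c+d*(z-c[2])/d[2]
def proj(p,X): return cv2.projectPoints(np.atleast_2d(np.array(X,float)),np.array(p['rvec'],float),np.array(p['tvec'],float),p['camera_matrix'],None)[0].reshape(-1,2)[:,::-1]
E
python3 - <<'E'
from h import *
s=state();print({k:np.round(s[k],3) for k in('time','position','orientation','contact_force','finger_gap')})
P={n:camera(n) for n in('top','side')}
im=[]
Z={'tray':.041,'tread':.169,'gate_edge':.06,'peg_1':.09,'pivot':.103,'tray_front':.024,'chute_lip':.056,'tray_stop':.024,'pencil':0,'pine_offcut':.02,'tape':.064,'screwdriver':.02,'pliers_red':.01,'feeder':.05}
for n,p in P.items():
    save(p,n)
    print(n,'cam',np.round(ray(p,(0,0))[0],3))
    for k,z in Z.items():
        print(k,[(np.round(d['at']).tolist(),round(d['conf'],2),np.round(atz(p,d['at'],z)[:2],3).tolist()) for d in look_for(k,p)[:5 if k=='peg_1' else 1]])
E
```

```text
{'time': np.float64(0.0), 'position': array([0.182, 0.623, 0.23 ]), 'orientation': array([[-0.96 ,  0.281, -0.   ],
       [ 0.281,  0.96 , -0.002],
       [-0.   , -0.002, -1.   ]]), 'contact_force': array([ 0.733, -0.421,  0.002]), 'finger_gap': np.float64(0.086)}
top cam [ 0.305 -0.233  1.305]
tray [([201.0, 258.0], 0.88, [0.464, -0.237])]
tread [([197.0, 312.0], 0.96, [0.461, -0.376])]
gate_edge [([199.0, 315.0], 0.98, [0.471, -0.399])]
peg_1 [([208.0, 320.0], 0.63, [0.441, -0.41]), ([201.0, 340.0], 0.57, [0.462, -0.467]), ([206.0, 314.0], 0.5, [0.447, -0.392])]
pivot [([204.0, 300.0], 0.67, [0.449, -0.353])]
tray_front [([199.0, 260.0], 0.79, [0.472, -0.242])]
chute_lip [([199.0, 312.0], 0.59, [0.471, -0.392])]
tray_stop [([205.0, 298.0], 0.65, [0.456, -0.355])]
pencil [([176.0, 266.0], 0.65, [0.548, -0.259])]
pine_offcut [([212.0, 172.0], 0.68, [0.432, 0.016])]
tape [([172.0, 310.0], 0.79, [0.549, -0.385])]
screwdriver [([220.0, 116.0], 0.85, [0.406, 0.18])]
pliers_red [([217.0, 376.0], 0.97, [0.427, -0.586])]
feeder [([204.0, 300.0], 0.94, [0.456, -0.356])]
side cam [ 0.131 -1
[... 175 characters left out ...]
287.0], 0.78, [0.468, -0.446]), ([248.0, 276.0], 0.73, [0.465, -0.39]), ([256.0, 281.0], 0.68, [0.466, -0.417]), ([247.0, 269.0], 0.66, [0.451, -0.38]), ([261.0, 288.0], 0.51, [0.474, -0.436])]
pivot [([280.0, 278.0], 0.61, [0.426, -0.488])]
tray_front [([228.0, 250.0], 0.94, [0.461, -0.237])]
chute_lip [([278.0, 279.0], 0.73, [0.447, -0.448])]
tray_stop [([280.0, 279.0], 0.67, [0.457, -0.429])]
pencil [([227.0, 280.0], 0.47, [0.547, -0.243])]
pine_offcut [([185.0, 210.0], 0.52, [0.425, -0.013])]
tape [([252.0, 310.0], 0.51, [0.548, -0.41])]
screwdriver [([154.0, 187.0], 0.72, [0.406, 0.17])]
pliers_red [([337.0, 294.0], 0.84, [0.424, -0.574])]
feeder [([278.0, 276.0], 0.67, [0.444, -0.44])]
```

```bash
python3 - <<'E'
import cv2
a=cv2.imread('pics/top.png')[150:260,150:400]
cv2.imwrite('pics/topc.png',cv2.resize(a,None,fx=3.2,fy=3.2,interpolation=2))
a=cv2.imread('pics/side.png')[170:330,190:350]
cv2.imwrite('pics/sidec.png',cv2.resize(a,None,fx=3.7,fy=3.7,interpolation=2))
E
```

```text
(no output)
```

View pics/topc.png

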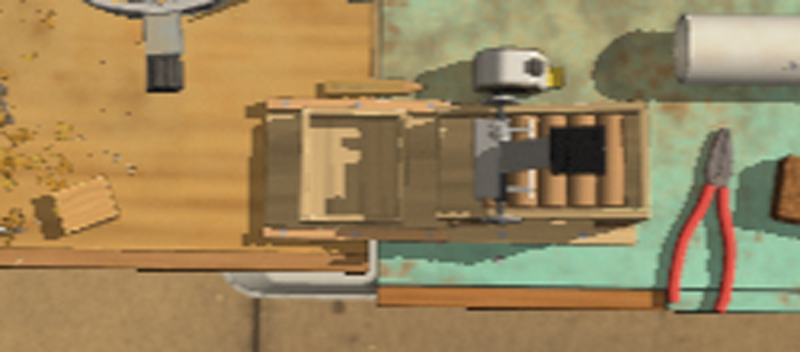

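View pics/sidec.png

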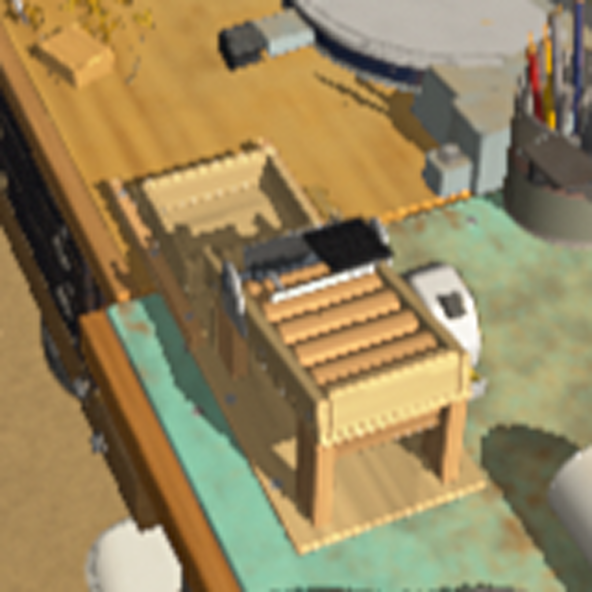

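The pictures show the feeder lying along world −y (feeder +x points image-right in top). In the top crop, the tray rim spans columns 302–403, rows 107–218, and the tread's centre is at (row 150, col 578). The pencil and tape are on the far side. I'll fit the feeder's pose to these features.

```bash
python3 - <<'E'
from h import *
from scipy.optimize import least_squares
p=camera('top');q=camera('side')
T=lambda c,r:(150+r/3.2,150+c/3.2)
S=lambda c,r:(170+r/3.7,190+c/3.7)
# feeder pts : pixel
A=[((93,0,169),T(578,150)),((-170,59,19),T(265,236)),((-170,-59,19),T(265,102)),((165,46,124),T(642,214)),((165,-46,124),T(642,108))]
B=[((93,0,169),S(347,242)),((165,50,124),S(325,400)),((165,-50,124),S(468,352)),((175,65,3),S(302,550)),((175,-65,3),S(487,484))]
# sign of y: feeder y=z x x ; fitted x~ -world y => feeder y ~ +world x
def W(v,X):
    c,s=np.cos(v[2]),np.sin(v[2]);X=np.array(X,float)/1000
    return np.c_[v[0]+c*X[:,0]-s*X[:,1],v[1]+s*X[:,0]+c*X[:,1],X[:,2]]
def fy(L): # flip: +y feeder = +world x = up in top image (small row)
    return [((a[0],-a[1],a[2]),b) for a,b in L]
A=fy(A);B=fy(B)
def res(v,u=(A,B)):
    r=[]
    for L,c in zip(u,(p,q)):
        if L: r.append(proj(c,W(v,[a for a,_ in L]))-np.array([b for _,b in L]))
    return np.concatenate(r).ravel()
for u in((A,B),(A,[])):
    f=least_squares(res,[.46,-.3,-1.57],args=(u,),loss='soft_l1');v=f.x
    print(np.round(v,4),np.degrees(v[2]));print(np.round(res(v,u).reshape(-1,2),1).tolist())
    c,s=np.cos(v[2]),np.sin(v[2])
    for n,pts in(('tray rim',[T(302,107),T(302,218),T(403,110),T(403,220)]),):
        for t in pts:
            w=atz(p,t,.041)[:2]-v[:2];print(n,np.round([c*w[0]+s*w[1],-s*w[0]+c*w[1]],4))
E
```

```text
[ 0.4628 -0.3328 -1.562 ] -89.4957359330434
[[-0.4, -0.0], [-1.0, -0.0], [1.2, 0.6], [-1.1, 4.1], [-1.6, 3.2], [-1.2, -0.9], [0.2, -2.0], [-1.1, 1.1], [0.3, -1.4], [-0.5, -0.7]]
tray rim [-0.1367  0.0543]
tray rim [-0.1356 -0.0472]
tray rim [-0.0445  0.0522]
tray rim [-0.0444 -0.0484]
[ 0.4614 -0.3296 -1.572 ] -90.06758375761801
[[0.4, -1.2], [-1.1, -1.3], [1.1, -0.3], [-0.0, 2.7], [-0.5, 2.2]]
tray rim [-0.1339  0.0544]
tray rim [-0.1318 -0.0471]
tray rim [-0.0417  0.0532]
tray rim [-0.0407 -0.0474]
```

Request:
drive_tool(
  steps=[
    [-3.7,-2.8,0,0,0,7.4,-1],
    [-7.4,-5.5,0,0,0,14.7,-1],
    [-11.2,-8.3,0,0,0,22.1,-1],
    [-14.9,-11.1,0,0,0,29.5,-1],
    [-18.6,-13.8,0,0,0,36.8,-1],
    [-22.4,-16.6,0,0,0,44.2,-1],
    [-26.1,-19.4,0,0,0,51.6,-1],
    [-29.8,-22.2,0,0,0,59,-1],
    [-33.6,-24.9,0,0,0,66.3,-1],
    [-37.3,-27.7,0,0,0,73.7,-1],
  ],
)

```text
time: 2.6
position: [0.4639, 0.2518, 0.2317]
orientation: [[0.005, 1.0, 0.001], [1.0, -0.005, 0.001], [0.001, 0.001, -1.0]]
contact_force: [0.4, 0.7, 0.0]
finger_gap: 0.0001
```

Request:
drive_tool(
  steps=[
    [-4,0,0,0,0,0,-1],
    [-8,0,0,0,0,0,-1],
    [-12,0,0,0,0,0,-1],
    [-16,0,0,0,0,0,-1],
    [-20,0,0,0,0,0,-1],
    [-24,0,0,0,0,0,-1],
    [-28,0,0,0,0,0,-1],
    [-32,0,0,0,0,0,-1],
    [-36,0,0,0,0,0,-1],
    [-39,0,0,0,0,0,-1],
  ],
)

```text
time: 3.6
position: [0.4624, -0.1395, 0.2317]
orientation: [[0.002, 1.0, 0.001], [1.0, -0.002, -0.001], [-0.001, 0.001, -1.0]]
contact_force: [1.3, -0.3, 0.3]
finger_gap: 0.0001
```

```bash
python3 - <<'E'
from h import *
p=camera('wrist');s=state();print(s['time'],np.round(s['position'],4),np.round(s['joint_pos'],2))
save(p,'w1')
a=p['pixels'][:,:,::-1].copy()
# overlay predicted features, feeder (0.4625,-0.332,-1.567)
v=(.4625,-.332,-1.565);c,sn=np.cos(v[2]),np.sin(v[2])
for X,col in [((-170,60,19),0),((-170,-60,19),0),((-95,0,24),1),((-95,52,41),1),((-95,-52,41),1),((93,0,169),2),((0,0,24),2),((-12,42,56),2),((-12,-42,56),2),((37,50,116),2),((37,-50,116),2)]:
    X=np.array(X)/1000;w=[v[0]+c*X[0]-sn*X[1],v[1]+sn*X[0]+c*X[1],X[2]]
    r=proj(p,[w])[0]; print(np.round(X,3),np.round(r)); cv2.circle(a,(int(r[1]),int(r[0])),3,[(0,0,255),(255,0,0),(255,0,255)][col],1)
cv2.imwrite('pics/w1o.png',a)
for k in('tread','tray','tray_front','tray_stop'): print(k,look_for(k,p)[:1])
E
```

```text
3.65 [ 0.4621 -0.1443  0.2321] [-0.29  0.28  0.6   1.99 -0.19  0.92  0.4 ]
[-0.17   0.06   0.019] [185. 298.]
[-0.17  -0.06   0.019] [186. 209.]
[-0.095  0.     0.024] [238. 254.]
[-0.095  0.052  0.041] [243. 292.]
[-0.095 -0.052  0.041] [243. 215.]
[0.093 0.    0.169] [454. 255.]
[0.    0.    0.024] [295. 254.]
[-0.012  0.042  0.056] [303. 285.]
[-0.012 -0.042  0.056] [303. 224.]
[0.037 0.05  0.116] [370. 296.]
[ 0.037 -0.05   0.116] [370. 214.]
tread []
tray [{'at': [221.6, 263.5], 'conf': 0.84}]
tray_front [{'at': [226.0, 261.5], 'conf': 0.69}]
tray_stop [{'at': [202.2, 253.2], 'conf': 0.82}]
```

View pics/w1o.png

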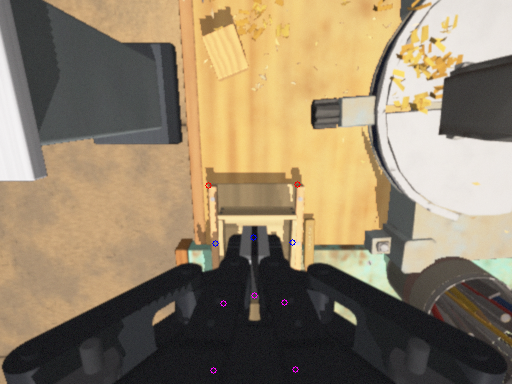

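The overlay agrees with the picture: the batten ends are at row 185, cols 209/298, and the tray's front top edge is near row 210, i.e. feeder x ≈ −138 mm. I'll descend in front of the tray.

Request:
drive_tool(
  steps=[
    [0,0,3,0,0,0,-1],
    [0,0,6,0,0,0,-1],
    [0,0,9,0,0,0,-1],
    [0,0,12,0,0,0,-1],
    [0,0,15,0,0,0,-1],
    [0,0,17,0,0,0,-1],
    [0,0,18.5,0,0,0,-1],
    [0,0,19.5,0,0,0,-1],
    [0,0,20.5,0,0,0,-1],
    [0,0,20.6,0,0,0,-1],
  ],
)

```text
time: 4.85
position: [0.4625, -0.136, 0.0246]
orientation: [[-0.001, 1.0, -0.001], [1.0, 0.001, 0.001], [0.001, -0.001, -1.0]]
contact_force: [0.2, -0.3, -0.6]
finger_gap: -0.0001
```

Request:
drive_tool(
  steps=[
    [-1,0,0,0,0,0,-1],
    [-2,0,0,0,0,0,-1],
    [-3,0,0,0,0,0,-1],
    [-3.5,0,0,0,0,0,-1],
    [-4,0,0,0,0,0,-1],
    [-4.5,0,0,0,0,0,-1],
    [-5,0,0,0,0,0,-1],
    [-5.5,0,0,0,0,0,-1],
    [-6,0,0,0,0,0,-1],
    [-6.5,0,0,0,0,0,-1],
  ],
)

```text
time: 5.85
position: [0.4627, -0.2018, 0.0253]
orientation: [[-0.0, 1.0, -0.0], [1.0, 0.0, 0.0], [0.0, -0.0, -1.0]]
contact_force: [0.5, 2.8, 2.1]
finger_gap: 0.0001
```

Request:
drive_tool(
  steps=[
    [-0.2,0,0,0,0,0,-1],
    [-0.4,0,0,0,0,0,-1],
    [-0.6,0,0,0,0,0,-1],
    [-0.8,0,0,0,0,0,-1],
    [-1.0,0,0,0,0,0,-1],
    [-1.1,0,0,0,0,0,-1],
    [-1.2,0,0,0,0,0,-1],
    [-1.3,0,0,0,0,0,-1],
    [-1.4,0,0,0,0,0,-1],
    [-1.5,0,0,0,0,0,-1],
  ],
)

```text
time: 6.85
position: [0.4626, -0.2169, 0.0253]
orientation: [[0.0, 1.0, -0.0], [1.0, -0.0, -0.0], [-0.0, -0.0, -1.0]]
contact_force: [-0.1, 2.9, 2.3]
finger_gap: 0.0002
```

Request:
drive_tool(
  steps=[
    [-0.1,0,0,0,0,0,-1],
    [-0.2,0,0,0,0,0,-1],
    [-0.3,0,0,0,0,0,-1],
    [-0.4,0,0,0,0,0,-1],
    [-0.5,0,0,0,0,0,-1],
    [-0.55,0,0,0,0,0,-1],
    [-0.6,0,0,0,0,0,-1],
    [-0.65,0,0,0,0,0,-1],
    [-0.7,0,0,0,0,0,-1],
    [-0.75,0,0,0,0,0,-1],
  ],
)

```text
time: 7.85
position: [0.4627, -0.2244, 0.0253]
orientation: [[0.0, 1.0, 0.0], [1.0, -0.0, -0.0], [-0.0, 0.0, -1.0]]
contact_force: [-0.4, 1.8, 1.4]
finger_gap: 0.0002
```

Request:
drive_tool(
  steps=[
    [-0.05,0,0,0,0,0,-1],
    [-0.1,0,0,0,0,0,-1],
    [-0.15,0,0,0,0,0,-1],
    [-0.2,0,0,0,0,0,-1],
    [-0.25,0,0,0,0,0,-1],
    [-0.3,0,0,0,0,0,-1],
    [-0.35,0,0,0,0,0,-1],
    [-0.4,0,0,0,0,0,-1],
    [-0.45,0,0,0,0,0,-1],
    [-0.45,0,0,0,0,0,-1],
  ],
)

```text
time: 8.85
position: [0.4626, -0.2268, 0.0253]
orientation: [[-0.001, 1.0, -0.001], [1.0, 0.001, 0.003], [0.003, -0.001, -1.0]]
contact_force: [-0.5, 8.5, 4.9]
finger_gap: 0.0002
```

Request:
drive_tool(
  steps=[
    [-0.05,0,0,0,0,0,-1],
    [-0.1,0,0,0,0,0,-1],
    [-0.15,0,0,0,0,0,-1],
    [-0.2,0,0,0,0,0,-1],
    [-0.2,0,0,0,0,0,-1],
    [-0.2,0,0,0,0,0,-1],
    [-0.2,0,0,0,0,0,-1],
    [-0.2,0,0,0,0,0,-1],
    [-0.2,0,0,0,0,0,-1],
    [-0.2,0,0,0,0,0,-1],
  ],
)

```text
time: 9.85
position: [0.4626, -0.2268, 0.0253]
orientation: [[-0.002, 1.0, -0.002], [1.0, 0.002, 0.006], [0.006, -0.002, -1.0]]
contact_force: [-0.7, 12.3, 9.9]
finger_gap: -0.0003
```

Stalled at the stop at y = −0.2268, where the fit predicted −0.226. Backing off and rising.

Request:
drive_tool(
  steps=[
    [1,0,0,0,0,0,-1],
    [2.5,0,0,0,0,0,-1],
    [4,0,0,0,0,0,-1],
    [5,0,1,0,0,0,-1],
    [5,0,-4,0,0,0,-1],
    [5,0,-8,0,0,0,-1],
    [5,0,-12,0,0,0,-1],
    [5,0,-16,0,0,0,-1],
    [5,0,-20,0,0,0,-1],
    [5,0,-23,0,0,0,-1],
  ],
)

```text
time: 10.85
position: [0.4632, -0.1806, 0.257]
orientation: [[-0.0, 1.0, 0.002], [1.0, 0.0, -0.0], [-0.0, 0.002, -1.0]]
contact_force: [-0.4, -0.4, 0.1]
finger_gap: -0.0
```

Request:
drive_tool(
  steps=[
    [-3,0,0,0,0,0,-1],
    [-6,0,0,0,0,0,-1],
    [-9,0,0,0,0,0,-1],
    [-12,0,0,0,0,0,-1],
    [-15,0,0,0,0,0,-1],
    [-18,0,0,0,0,0,-1],
    [-21,0,0,0,0,0,-1],
    [-23,0,0,0,0,0,-1],
    [-24.3,0,0,0,0,0,-1],
    [-24.3,0,0,0,0,0,-1],
  ],
)

```text
time: 11.85
position: [0.462, -0.4249, 0.2545]
orientation: [[0.002, 1.0, -0.001], [1.0, -0.002, -0.001], [-0.001, -0.001, -1.0]]
contact_force: [-0.8, -0.5, -0.3]
finger_gap: -0.0002
```

```bash
python3 - <<'E'
from h import *
s=state();print(s['time'],np.round(s['position'],4))
I=[]
for n in('top','side'):
    p=camera(n);a=p['pixels'][:,:,::-1].copy()
    for X in ((.463,-.426,.169),(.463,-.238,.041)):
        r=proj(p,[X])[0];print(n,np.round(r,1))
    a=a[150:260,220:370] if n=='top' else a[170:290,210:360]
    I.append(cv2.resize(a,(600,300 if 0 else int(600*a.shape[0]/a.shape[1])),interpolation=2)[:440])
I=[cv2.resize(i,(400,300)) for i in I]
cv2.imwrite('pics/t2.png',np.hstack(I))
E
```

```text
11.85 [ 0.462  -0.4249  0.2545]
top [196.7 330.7]
top [201.7 258.6]
side [234.3 282.7]
side [223.2 250.4]
```

View pics/t2.png

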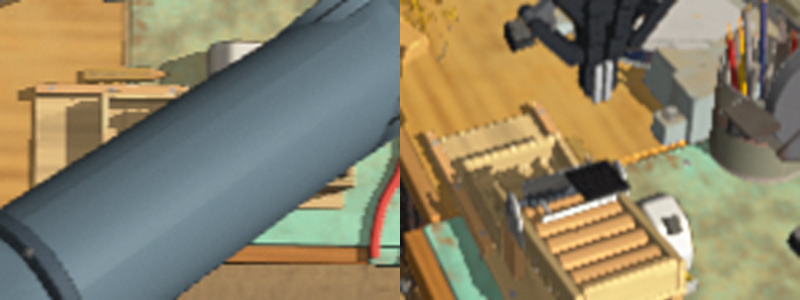

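The tray is home: its back wall is under the lip in the side view (right half, around row 150, col 500). The fingertips are centred above the black pad (row 180, col 597). Descending to just above the tread.

Request:
drive_tool(
  steps=[
    [0,0,2,0,0,0,-1],
    [0,0,4,0,0,0,-1],
    [0,0,5.5,0,0,0,-1],
    [0,0,6.5,0,0,0,-1],
    [0,0,7.2,0,0,0,-1],
    [0,0,7.6,0,0,0,-1],
    [0,0,7.6,0,0,0,-1],
    [0,0,7.6,0,0,0,-1],
    [0,0,7.6,0,0,0,-1],
    [0,0,7.6,0,0,0,-1],
  ],
)

```text
time: 12.95
position: [0.4628, -0.4241, 0.1797]
orientation: [[0.0, 1.0, 0.001], [1.0, -0.0, -0.0], [-0.0, 0.001, -1.0]]
contact_force: [0.8, 1.1, 0.4]
finger_gap: 0.0001
```

Request:
drive_tool(
  steps=[
    [0,0,0.8,0,0,0,-1],
    [-0.4,0,1.4,0,0,0,-1],
    [-0.9,0,2.0,0,0,0,-1],
    [-1.4,0,2.6,0,0,0,-1],
    [-1.9,0,3.2,0,0,0,-1],
    [-2.3,0,3.8,0,0,0,-1],
    [-2.6,0,4.3,0,0,0,-1],
    [-2.6,0,4.6,0,0,0,-1],
    [-2.6,0,4.7,0,0,0,-1],
    [-2.6,0,4.8,0,0,0,-1],
  ],
)

```text
time: 13.95
position: [0.4632, -0.4499, 0.1346]
orientation: [[0.0, 1.0, 0.002], [1.0, -0.0, 0.001], [0.001, 0.002, -1.0]]
contact_force: [-4.5, 10.6, 35.7]
finger_gap: -0.0002
```

The hard stop is reached: 36 N against a 4 N spring. Holding 1 s while the dowels run out.

Request:
drive_tool(
  steps=[
    [0,0,0,0,0,0,-1],
    [0,0,0,0,0,0,-1],
    [0,0,0,0,0,0,-1],
    [0,0,0,0,0,0,-1],
    [0,0,0,0,0,0,-1],
    [0,0,0,0,0,0,-1],
    [0,0,0,0,0,0,-1],
    [0,0,0,0,0,0,-1],
    [0,0,0,0,0,0,-1],
    [0,0,0,0,0,0,-1],
  ],
)

```text
time: 14.95
position: [0.4632, -0.4498, 0.1347]
orientation: [[0.0, 1.0, 0.002], [1.0, -0.0, 0.001], [0.001, 0.002, -1.0]]
contact_force: [-4.6, 8.2, 30.7]
finger_gap: 0.0003
```

```bash
python3 - <<'E'
from h import *
p=camera('side')
print(p.get('shot'),[(np.round(d['at']).tolist(),round(d['conf'],2)) for d in look_for('peg_1',p)])
a=p['pixels'][170:290,210:360,::-1]
cv2.imwrite('pics/s3.png',cv2.resize(a,(750,600),interpolation=2))
E
```

```text
8 [([264.0, 288.0], 0.76), ([260.0, 276.0], 0.6)]
```

View pics/s3.png

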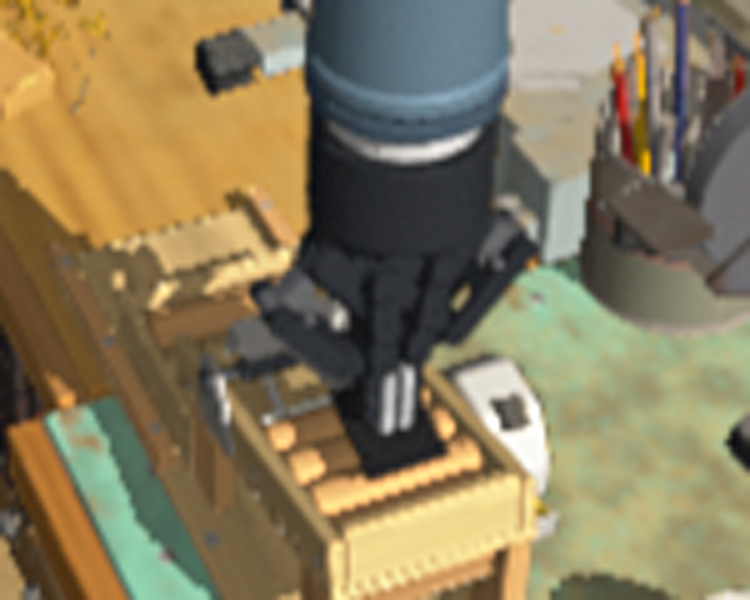

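Three dowels remain in the chute (ends near rows 432, 465 and 495), a dowel shows in the tray (row 320, col 200), and the tread is down. Releasing.

Request:
drive_tool(
  steps=[
    [0.8,0,-2,0,0,0,-1],
    [2,0,-4.5,0,0,0,-1],
    [2,0,-8,0,0,0,-1],
    [2,0,-12,0,0,0,-1],
    [2,0,-16,0,0,0,-1],
    [2,0,-19,0,0,0,-1],
    [2,0,-20,0,0,0,-1],
    [2,0,-20,0,0,0,-1],
    [2,0,-20,0,0,0,-1],
    [2,0,-20,0,0,0,-1],
  ],
)

```text
time: 16.05
position: [0.4619, -0.429, 0.3291]
orientation: [[0.0, 1.0, -0.003], [1.0, -0.0, 0.002], [0.002, -0.003, -1.0]]
contact_force: [0.0, -0.6, -1.0]
finger_gap: 0.0002
```

Request:
drive_tool(
  steps=[
    [4,0,0,0,0,0,-1],
    [8,0,0,0,0,0,-1],
    [12,0,0,0,0,0,-1],
    [16,0,0,0,0,0,-1],
    [20,0,0,0,0,0,-1],
    [24,0,0,0,0,0,-1],
    [28,0,0,0,0,0,-1],
    [32,0,0,0,0,0,-1],
    [36,0,0,0,0,0,-1],
    [40,0,0,0,0,0,-1],
  ],
)

```text
time: 17.05
position: [0.4617, -0.0281, 0.3302]
orientation: [[-0.0, 1.0, -0.002], [1.0, 0.0, -0.0], [-0.0, -0.002, -1.0]]
contact_force: [0.3, 0.0, -0.7]
finger_gap: -0.0001
```

Request:
drive_tool(
  steps=[
    [3,0,0,0,0,0,-1],
    [6,0,0,0,0,0,-1],
    [9,0,0,0,0,0,-1],
    [12,0,0,0,0,0,-1],
    [15,0,0,0,0,0,-1],
    [18,0,0,0,0,0,-1],
    [21,0,0,0,0,0,-1],
    [23,0,0,0,0,0,-1],
    [23,0,0,0,0,0,-1],
    [23,0,0,0,0,0,-1],
  ],
)

```text
time: 18.05
position: [0.4623, 0.1996, 0.3302]
orientation: [[-0.0, 1.0, -0.002], [1.0, 0.0, -0.002], [-0.002, -0.002, -1.0]]
contact_force: [0.9, -0.3, 0.2]
finger_gap: 0.0002
```

```bash
python3 - <<'E'
from h import *
I=[]
for n in('top','side'):
    p=camera(n);a=p['pixels'][:,:,::-1]
    print(n,[(np.round(d['at']).tolist(),round(d['conf'],2)) for d in look_for('peg_1',p)], look_for('tread',p)[:1])
    a=a[150:260,225:365] if n=='top' else a[180:290,220:340]
    I.append(cv2.resize(a,(400,int(400*a.shape[0]/a.shape[1])),interpolation=2)[:314])
cv2.imwrite('pics/f.png',np.hstack(I))
print(state()['time'],state()['contact_force'])
E
```

```text
top [([204.0, 260.0], 0.59), ([205.0, 313.0], 0.59), ([202.0, 283.0], 0.51)] [{'at': [198.8, 313.3], 'conf': 0.76}]
side [([255.0, 281.0], 0.78), ([232.0, 257.0], 0.61), ([249.0, 271.0], 0.52), ([250.0, 278.0], 0.49)] [{'at': [238.3, 281.4], 'conf': 0.76}]
18.35 [-0.12309777 -0.29428003 -0.22280287]
```

View pics/f.png

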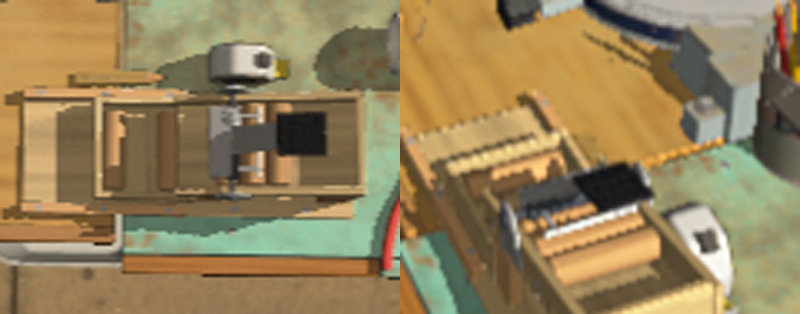

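The final picture shows two dowels in the tray (left half, cols 115 and 165). The chute dowels are at cols 255 and 283, the same places as dowels 2 and 3 at the start. The leading one is hidden behind the gate, as dowel 1 was. The tread is up, the tray is home and the bystanders look unmoved.

```bash
python3 -c "from rig import *;sign_off()"
```

```text
the job is handed in; nothing more can be done
```

I dealt one pair of dowels and handed the job in at about 18 s of the 51 s allowed; no verdict was reported.

**What I did**
- **Tray:** I pushed it about 40 mm with the shut fingertips until it stalled against the stop. It took about 3 N to move and about 12 N sideways at the stop. The stall came within about 1 mm of where the camera fit put it.
- **Tread:** I pressed it once to its hard stop, at about 36 N, and held it there for just over 1 s. I then let it come up and moved the arm clear.

**What the last checks showed**
- Two dowels lie in the tray, the tray is home and the tread is back up.
- The pencil and tape look unmoved. The last picture didn't fully cover the pliers, pine offcut and screwdriver, but the arm passed well clear of them.
- While the tread was held down, three dowels were visible in the chute. In the final picture only two of them can be seen, in the places where dowels 2 and 3 lay at the start.
- **Not seen directly:** I take the third dowel to be at the gate, hidden under the rocker as dowel 1 was at the start. I couldn't see it there.
- The dowel detector found only some of the dowels in each picture, so the count rests on my reading of the pictures. I didn't measure the rocker's angle or check speeds after the release.

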